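# Pop the kitchen timer out of its cradle and trap it

### The arm

A 6-joint arm with a two-finger parallel gripper is mounted at the origin on the work surface. World frame = base frame: x ahead of the robot, y to its left, z up, the work surface at z = 0. Lengths are in m, angles in rad, forces in N, time in s.
With the tool pointing down it reaches from about 0.375 to 0.825 m from the base axis. Payload 5.5 kg.
Tool frame: the origin (TCP) lies between the finger pads; the fingertips stand 17 mm ahead of it and the grasp point (between the pads) lies 2 mm behind it; z points along the fingers, y is the line along which they close (so a half turn about z gives the same grasp; the last joint's range is limited). The gripper opens to 85 mm and grips with 20 to 120 N. Pads are 22 mm wide; open, the fingers measure 114 mm over their backs; the gripper's body (76 mm by 85 mm) begins 54 mm behind the grasp point. The pads swing forward as they close: fully open they stand 13 mm farther back than shut.
Start: joints at [1.149, 0.314, -0.047, 1.21, 0, 1.571], TCP at [0.246, 0.547, 0.248] pointing down, gripper open.
Joint ranges: [-2.67, 2.67], [-0.69, 1.73], [-1.03, 1.25], [-2.08, 2.16], [-1.42, 1.45], [-3.14, 3.14]. Speed limits (rad/s): [2.39, 2.39, 3.01, 3.14, 3.14, 3.14].

### API

Orientations are given as a rotation vector (axis times angle).
In Python, from cell import manip, optics gives the robot as it stands. The module is installed in compiled form; this text tells all that it offers.
- The arm moves only by the tool servo_tool, never from a script. Its argument "motion" is a list that holds one entry, the list of rows, each a list of 7 numbers: the opening, from 0 (shut) to 1 (fully open), then the shift along the world's x, y, z in cm, then the turn, a rotation vector about the world's x, y, z in rad. In form: [[[grip, dx, dy, dz, wx, wy, wz], ...]]. A call has 1 to 20 rows; each row shifts and turns the commanded pose from where the row before left it; what a row does not reach is not made up. A row lasts 1/12 s, in which the tool goes at most 41.7 mm and 7.16 degrees, less where a joint would pass 70% of its speed; a pose out of reach is approached as far as the arm can. A call with a gripper value outside its range is refused whole. The fingers move at their own pace and stop on an object; "grip_force" is the grip in N (left out, the last holds). Time passes only in rows, so rows that do not move let the fingers close. It gives the time, the measured TCP pose, the force, the opening and the grip force at its end, in the units of the state.
- manip.get_obs(): the state, without advancing time (a new reading comes with each control period).
- optics.get_image(name): name is "scene" or "top" or "wrist"; returns a dict with "img" (420x560x3 uint8, red, green, blue), "camera_matrix" (3x3 intrinsics, pixels), "k1" (the pictures are not rectified: a ray, as slopes to the right and down, at radius r is drawn at 1 + k1 r^2 times it, then the intrinsics apply), "world_from_camera" (4x4, takes a point from camera to world coordinates). Camera axes: x right, y down, z forward; pixel columns grow to the right and rows downward; lengths in m; the calibration is good to about 2 mm. A picture is of the moment at which its call begins. There is no depth.
- manip.sign_off(): hands the job in; it is judged then, once.
The state is a dict: "clock": time; "joint_pos": joint angles; "qd": joint speeds; "effort": joint torques, N m; "tcp_pos": TCP position; "ee_rot": TCP orientation; "ft_force": force on the tool from outside, world axes, zero at the start; "wrist_torque": the same for the moment, N m; "width": finger opening in m; "gripper_force": force on a finger pad.
Only numpy, scipy, OpenCV 4.12 (cv2) and the standard library are available. Lean on these libraries where they do the work, as an engineer would, in place of code of your own. Each camera call takes 0.05 s, during which the arm holds its last target. There are 200 camera calls.

### The job

Pop the timer out of its charging cradle: press the cradle's ejector key fully down with one fingertip, and with the other finger of the same hand stop the timer on the slideway in front of its seat, before it shoots away. Do not grasp or lift the timer, do not press the empty cradle's key, and leave everything else where it stands. Finish while still holding: key fully down, timer out of its seat and resting against your finger.

Things in the scene. Friction and masses are not known exactly. Their poses are not given: they have to be found in the camera images.
- dock: grey plastic charging cradle that holds the timer, fixed on the table: 180 mm (its x, -85 to +95) by 106 mm (its y, -34 to +72), nowhere over 48 mm tall; origin on the table, under the centre line of its slideway. Open front end at its -x; 28 mm tall spring housing at its back (x +49 to +95 mm). Ejector key on the +y side of the slideway
- dock_seat (a point): middle of the timer's seat on the dock's slideway (dock x = +23, y = 0, z = 20 mm). A 4 mm thick, 5 mm high steel catch (dock x +1 to +5) stands in front of a seated timer; 14 mm tall cheeks (dock x +7 to +49, y 23 to 27 each side) flank it. Behind it a spring pusher presses the timer along the dock's -x with 2.4 N, falling to 1.2 N at its end stop 40 mm farther on
- dock_front (a point): middle of the slideway's open front end (dock x = -85, y = 0, z = 20 mm). The slideway is a flat steel strip, level, 20 mm above the table, straight along the dock's x from the seat to here, 46 mm wide between ribs 4 mm tall; past this end is a drop to the table
- timer: kitchen timer: white plastic block 36 mm (x) by 44 mm (y) by 24 mm tall, 55 to 110 g, black display on top; origin under its centre, axes parallel to the dock's. Starts seated, top 44 mm above the table, front face at dock x = +5. Slippery (friction about 0.12): once let go it shoots along the dock's -x within a few tenths of a second and off the front end unless something stands in its way
- eject_key (a joint): travel of the dock's ejector key, m: 0 up, 0.008 fully down (end stop). Sprung: 3 N to start, about 6 N to stay down, rises if released. The catch is part of it and sinks with it; the timer is let go at about 0.005. Fully down, the key's top is 26 mm above the table, 6 mm over the slideway, so a second fingertip at that height over the slideway blocks the timer and clears the deck
- eject_key_top (a point): middle of the top face of the dock's ejector key, a steel pad 30 mm (dock x) by 34 mm (dock y), 34 mm above the table when up; at x = -21, y = +49 in the dock's frame: 49 mm sideways from the slideway's centre line and 26 mm ahead of the seated timer's front face, towards the open end
- spare_dock: a second cradle of the same make, standing empty with its steel pusher forward; size, origin and axes as for dock. Not to be used
- spare_key (a joint): travel of the empty cradle's key, m: 0 up, 0.008 fully down; not to be pressed
- cutter: plain round pastry cutter, a steel ring 68 mm across and 45 mm tall; origin under its centre. Bystander, loose
- ramekin: white ceramic ramekin, 68 mm across, 45 mm tall; origin under its centre. Bystander, loose
- spice_jar: small amber glass spice jar, 48 mm across, 75 mm tall; origin under its centre. Bystander, loose
- bottle: clear plastic water bottle, 64 mm across, 160 mm tall; origin under its centre. Bystander, loose
- bowl: steel mixing bowl, 120 mm across, 60 mm tall; origin under its centre. Bystander, loose
- spatula: spatula lying flat on the table; origin under its middle, handle along its -x. Bystander, loose
- brush: pastry brush lying flat on the table; origin under its middle, handle along its -x. Bystander, loose

How it is judged:
On the way:
1. the key is pressed and the timer has popped at least 4 mm out of its seat (value of joint eject_key above 0.0045 m and x of timer in the frame of dock below 0.019 m), for 0.1 s.
At the end, for the whole second after the job is handed in: Through the last second the ejector key is held down (over 6.2 mm of its 8 mm), and the timer lies at rest and level on the slideway, popped out 4 to 51 mm from its seat, with a finger bearing against it with more than 0.3 N (value of joint eject_key above 0.0062 m and contact force between the fingers and timer above 0.3 N and x of timer in the frame of dock between -0.028 and 0.019 m and y of timer in the frame of dock between -0.006 and 0.006 m and z of timer in the frame of dock between 0.017 and 0.026 m and angle between timer's own z axis and vertical below 0.15 rad and linear speed of timer below 0.02 m/s); the arm keeps its last pose, push and grip.
It fails at once if the timer slides away (more than 55 mm from its seat) (x of timer in the frame of dock below -0.032 m).
It fails at once if the timer is lifted off the slideway by over 12 mm (z of timer in the frame of dock above 0.032 m).
It fails at once if the timer is tipped (angle between timer's own z axis and vertical above 0.5 rad).
It fails at once if the empty cradle's key is pressed (value of joint spare_key above 0.003 m).
It fails at once if a bystander is moved by more than 25 mm (distance of any of cutter, ramekin, spice_jar, bottle, bowl, spatula, brush from where it was at the start of the episode above 0.025 m).
It also fails if it takes over 40 s, if anything falls off the work surface, if the arm or the gripper's body presses on something with over 40 N, if the wrist force passes 120 N, or if a joint passes its speed limit or range.

## Working session

There is one attempt and no reset: what is moved stays moved. The work goes in short steps, Python scripts to look and compute and a tool call to move; the robot and the scene stay as the last step left them, time stands still between calls to the robot, and variables do not carry over. Pictures are saved under pics/ and viewed, at most 10 in all, crops included, and the job is handed in when it is done.

Besides the shell and the picture viewer there is one more tool, called after "Request:" as name(argument=value, ...) on one line, values as JSON. servo_tool: Moves the arm, as the interface text tells. Its arguments: {"type":"object","properties":{"motion":{"type":"array"},"grip_force":{"type":"number"}},"required":["motion"]}

```bash
mkdir -p pics
python3 - <<'E'
from cell import manip, optics
import cv2, pickle
o=manip.get_obs(); print({k:o[k] for k in ('clock','tcp_pos','ee_rot','width')})
d={}
for n in('top','scene'):
    d[n]=optics.get_image(n); cv2.imwrite(f'pics/{n}0.png',d[n]['img'][:,:,::-1])
    print(n,d[n]['camera_matrix'],d[n]['k1'],d[n]['world_from_camera'])
pickle.dump(d,open('d0.pkl','wb'))
E
```

```text
{'clock': 0.0, 'tcp_pos': array([0.24540283, 0.54691486, 0.24742701]), 'ee_rot': array([-6.57553860e-01, -3.07160952e+00,  2.64455445e-03]), 'width': 0.08543533998972638}
top [[479.00383511   0.         277.70553891]
 [  0.         479.00383511 207.34302859]
 [  0.           0.           1.        ]] -0.0951345280728983 [[ 0.02541603 -0.98125344  0.19103849  0.31291698]
 [-0.99964451 -0.02340715  0.01276521 -0.02976524]
 [-0.00805424 -0.19129502 -0.98149954  1.11507282]
 [ 0.          0.          0.          1.        ]]
scene [[489.40899753   0.         289.45831238]
 [  0.         489.40899753 219.99665886]
 [  0.           0.           1.        ]] -0.05536651703175432 [[-0.79594967  0.34692689 -0.49609057  1.12626576]
 [ 0.60514967  0.43424572 -0.66725148  0.81506311]
 [-0.01606227 -0.83130764 -0.55558043  0.73646639]
 [ 0.          0.          0.          1.        ]]
```

View pics/top0.png

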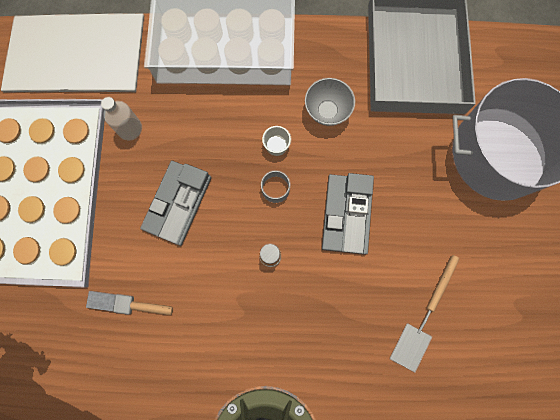

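View pics/scene0.png

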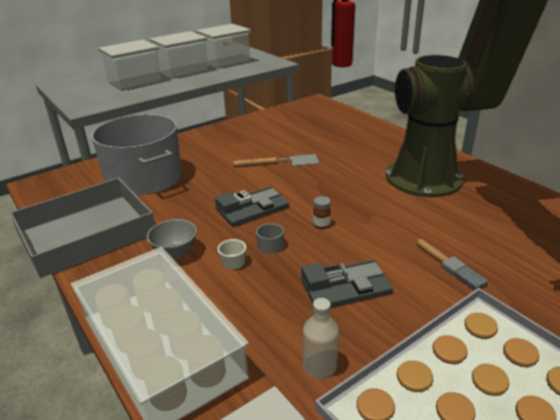

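Top view: the loaded dock is around (348,213), with the timer at (358,205), the key on the left at (335,222) and its front facing the robot. The spare dock is at (176,203), and the jar is at (270,255). I'll zoom in on the loaded dock.

Run:
```python
import cv2,pickle,numpy as np
d=pickle.load(open('d0.pkl','rb'))
a=d['top']['img'][165:265,310:385,::-1]; b=d['scene']['img'][175:235,205:300,::-1]
a=cv2.resize(a,None,fx=5,fy=5,interpolation=2); b=cv2.resize(b,None,fx=4,fy=4,interpolation=2)
c=np.zeros((500,375+380,3),np.uint8); c[:500,:375]=a; c[:240,375:]=b
cv2.imwrite('pics/z.png',c)
```

```text
(no output)
```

View pics/z.png

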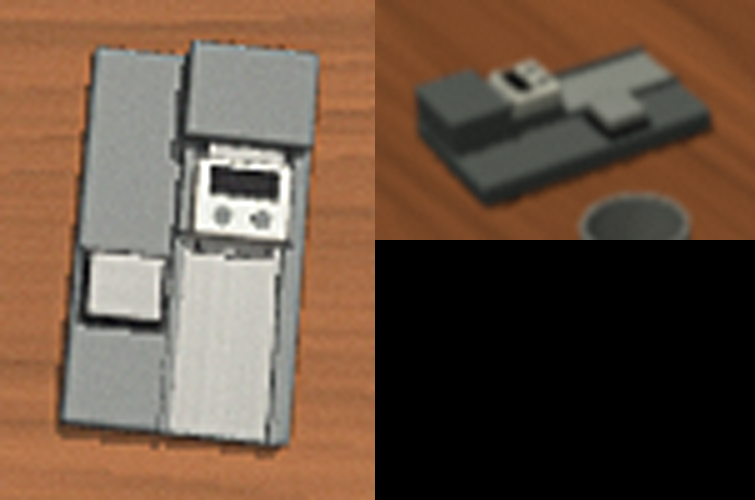

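```bash
cat > h.py <<'E'
import numpy as np,cv2
from scipy.optimize import least_squares
def proj(im,P):
    T=np.linalg.inv(im['world_from_camera']); K=im['camera_matrix']
    q=P@T[:3,:3].T+T[:3,3]; s=q[:,:2]/q[:,2:]
    s=s*(1+im['k1']*(s**2).sum(1,keepdims=True)); return s@K[:2,:2].T+K[:2,2]
def world(p,Q):
    c,s=np.cos(p[2]),np.sin(p[2]); return np.c_[p[0]+c*Q[:,0]-s*Q[:,1],p[1]+s*Q[:,0]+c*Q[:,1],Q[:,2]]
def fit(im,Q,px,p0):
    r=least_squares(lambda p:(proj(im,world(p,Q))-px).ravel(),p0,loss='soft_l1'); return r.x,proj(im,world(r.x,Q))-px
E
python3 - <<'E'
from h import *; import pickle
d=pickle.load(open('d0.pkl','rb'))
Q=np.array([[41,22,44],[41,-22,44],[5,22,44],[5,-22,44],[-6,66,34],[-6,32,34],[-36,66,34],[-36,32,34],[-85,23,20],[-85,-23,20],[95,-34,48],[49,-34,48]])/1e3
c=np.array([[200,157],[291,160],[195,235],[286,242],[90,252],[162,255],[85,314],[160,320],[167,430],[270,440],[318,55],[313,148]])
px=np.array([310,165])+c/5-.4
p,r=fit(d['top'],Q,px,[.5,-.18,0]); print(p,r.round(1).tolist())
for n,q in(('key',[-.021,.049,.034]),('seat',[.023,0,.02])): print(n,world(p,np.array([q])))
# other things: jar, cutter distances
E
```

```text
[ 0.51045055 -0.19669465 -0.06306598] [[-1.1, -0.4], [-0.2, 0.6], [-1.0, -0.7], [-0.0, -0.4], [-0.0, -0.2], [0.3, 0.5], [0.1, 0.3], [-0.1, 0.4], [0.3, 0.7], [-0.3, 0.4], [1.1, -1.1], [1.1, -0.3]]
key [[ 0.49258049 -0.14646856  0.034     ]]
seat [[ 0.53340483 -0.19814421  0.02      ]]
```

Run:
```python
from h import *
from scipy.spatial.transform import Rotation as R
from cell import manip
o=manip.get_obs(); p=[0.51045,-0.1967,-0.0631]
M=R.from_rotvec(o['ee_rot']).as_matrix(); print(M.round(3))
a=np.arctan2(M[1,1],M[0,1]); t=p[2]+np.pi/2
for k in(0,np.pi,-np.pi): print('turn',t-a+k)
g=world(p,np.array([[-.021,.0245,.15]]))[0]; print(g,g-o['tcp_pos'])
```

```text
[[-0.912  0.409 -0.001]
 [ 0.409  0.912 -0.001]
 [-0.    -0.002 -1.   ]]
turn 0.35871901831132513
turn 3.5003116719011182
turn -2.782873635278468
[ 0.49103672 -0.17092454  0.15      ] [ 0.24558515 -0.71790055 -0.09751655]
```

Request:
servo_tool(motion=[[[0.42,1.23,-3.59,0,0,0,0.018],[0.42,1.23,-3.59,0,0,0,0.018],[0.42,1.23,-3.59,0,0,0,0.018],[0.42,1.23,-3.59,0,0,0,0.018],[0.42,1.23,-3.59,0,0,0,0.018],[0.42,1.23,-3.59,0,0,0,0.018],[0.42,1.23,-3.59,0,0,0,0.018],[0.42,1.23,-3.59,0,0,0,0.018],[0.42,1.23,-3.59,0,0,0,0.018],[0.42,1.23,-3.59,0,0,0,0.018],[0.42,1.23,-3.59,0,0,0,0.018],[0.42,1.23,-3.59,0,0,0,0.018],[0.42,1.23,-3.59,0,0,0,0.018],[0.42,1.23,-3.59,0,0,0,0.018],[0.42,1.23,-3.59,0,0,0,0.018],[0.42,1.23,-3.59,0,0,0,0.018],[0.42,1.23,-3.59,0,0,0,0.018],[0.42,1.23,-3.59,0,0,0,0.018],[0.42,1.23,-3.59,0,0,0,0.018],[0.42,1.23,-3.59,0,0,0,0.018]]])

```text
clock: 1.77
tcp_pos: [0.4916, -0.1726, 0.248]
ee_rot: [-0.096, -3.14, -0.0]
ft_force: [0.0, 0.8, -0.2]
width: 0.036
gripper_force: 0.0
```

Request:
servo_tool(motion=[[[0.42,0,0,-2,0,0,0],[0.42,0,0,-2,0,0,0],[0.42,0,0,-2,0,0,0],[0.42,0,0,0,0,0,0],[0.42,0,0,0,0,0,0]]])

```text
clock: 2.18
tcp_pos: [0.4905, -0.1703, 0.1874]
ee_rot: [-0.097, -3.137, -0.002]
ft_force: [0.9, -1.4, 0.0]
width: 0.0358
gripper_force: 0.0
```

Run:
```python
from cell import manip, optics
import cv2, pickle
o=manip.get_obs(); print(o)
d=optics.get_image('wrist'); cv2.imwrite('pics/w1.png',d['img'][:,:,::-1])
pickle.dump(d,open('w1.pkl','wb')); print(d['world_from_camera'])
```

```text
{'clock': 2.1833, 'joint_pos': array([-3.34135185e-01,  1.99130846e-01, -3.38581557e-01,  1.03626870e+00,
        9.29993514e-06, -2.72182525e-01]), 'qd': array([ 0.00559752, -0.02497516,  0.04204163,  0.01119599, -0.00030583,
       -0.00121839]), 'effort': array([-2.38461094e-01, -4.34893441e+01,  3.09667861e+01, -2.25940053e-01,
       -9.18668200e-03,  1.30129831e-05]), 'tcp_pos': array([ 0.49046119, -0.17026139,  0.18735747]), 'ee_rot': array([-9.72054090e-02, -3.13704987e+00, -1.50595383e-03]), 'ft_force': array([ 0.87040387, -1.42268418,  0.02874831]), 'wrist_torque': array([-0.02250134, -0.01280404, -0.00982859]), 'gripper_force': 0.0, 'width': 0.035758406214649964}
[[ 6.13424800e-02  9.54361044e-01  2.92287696e-01  4.15274416e-01]
 [ 9.98116693e-01 -5.87733087e-02 -1.75717181e-02 -1.65950169e-01]
 [ 4.08951800e-04  2.92815122e-01 -9.56168990e-01  3.12560084e-01]
 [ 0.00000000e+00  0.00000000e+00  0.00000000e+00  1.00000000e+00]]
```

View pics/w1.png

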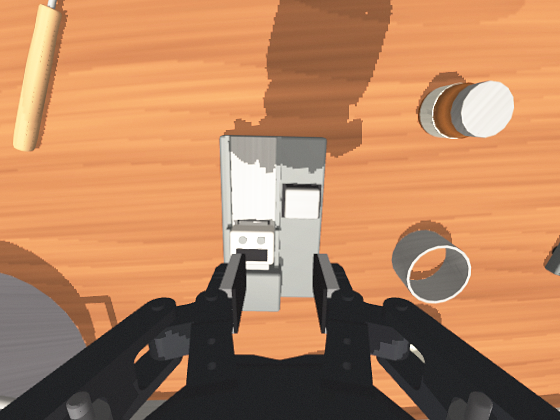

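The wrist view shows the dock ahead of the fingers: key at (302,202), timer at (253,250), finger tips at about (238,290) and (322,290). I'll zoom in to refine the pose.

Run:
```python
import cv2,pickle
d=pickle.load(open('w1.pkl','rb'))
cv2.imwrite('pics/z2.png',cv2.resize(d['img'][125:325,210:360,::-1],None,fx=3,fy=3,interpolation=2)); print(d['camera_matrix'],d['k1'])
```

```text
[[293.44258708   0.         278.97502613]
 [  0.         293.44258708 212.10542584]
 [  0.           0.           1.        ]] -0.03737238847573895
```

View pics/z2.png

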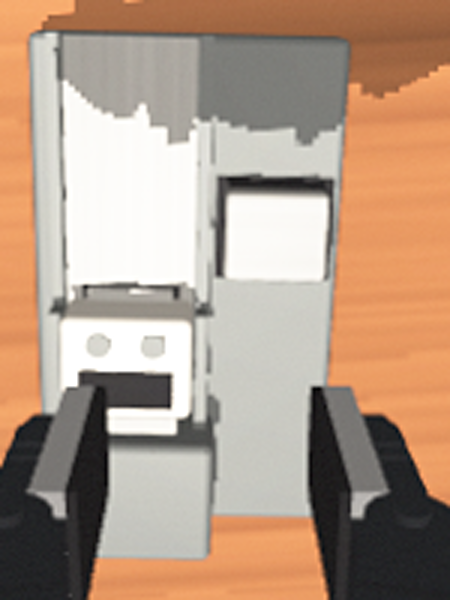

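```bash
cat >> h.py <<'E'
def back(im,px,z):
    K=im['camera_matrix']; k=im['k1']; s0=(px-K[:2,2])/K[0,0]; s=s0.copy()
    for _ in range(10): s=s0/(1+k*(s**2).sum(1,keepdims=True))
    T=im['world_from_camera']; v=np.c_[s,np.ones(len(s))]@T[:3,:3].T
    return T[:3,3]+v*((z-T[2,3])/v[:,2:])
E
python3 - <<'E'
from h import *; import pickle
d=pickle.load(open('w1.pkl','rb'))
Q=np.array([[-36,32,34],[-36,66,34],[-6,32,34],[-6,66,34],[5,-22,44],[5,22,44],[41,22,44],[-85,-23,20],[-85,23,20]])/1e3
c=np.array([[226,194],[330,194],[229,279],[326,281],[61,320],[192,318],[190,419],[61,37],[200,40]])
px=np.array([210,125])+c/3-.33
p,r=fit(d,Q,px,[.51,-.197,-.06]); print(p,r.round(1).tolist())
t=np.array([210,125])+np.array([[105,388],[70,388],[75,492],[30,490],[313,388],[350,388],[345,490],[385,490]])/3-.33
cs,sn=np.cos(p[2]),np.sin(p[2])
for z in(.165,.17,.175,.18,.185):
    w=back(d,t,z); u=w[:,:2]-p[:2]; u=np.c_[cs*u[:,0]+sn*u[:,1],-sn*u[:,0]+cs*u[:,1]]*1e3
    print(z,u.round(1).tolist())
E
```

```text
[ 0.51076955 -0.19829692 -0.07557377] [[0.1, -0.5], [0.5, 0.0], [-1.5, 0.6], [0.2, 0.4], [-0.7, 0.1], [0.6, 1.4], [0.9, 0.9], [-0.9, -1.5], [0.2, -1.9]]
0.165 [[-28.1, 7.2], [-28.0, 0.8], [-6.2, 1.0], [-6.5, -7.6], [-28.6, 45.4], [-28.7, 52.2], [-7.3, 52.6], [-7.4, 60.3]]
0.17 [[-30.4, 7.8], [-30.3, 1.6], [-9.3, 1.8], [-9.6, -6.5], [-31.0, 44.7], [-31.0, 51.3], [-10.4, 51.7], [-10.5, 59.1]]
0.175 [[-32.8, 8.4], [-32.7, 2.4], [-12.4, 2.6], [-12.7, -5.4], [-33.3, 44.0], [-33.4, 50.3], [-13.5, 50.7], [-13.5, 57.9]]
0.18 [[-35.2, 9.0], [-35.1, 3.2], [-15.5, 3.4], [-15.7, -4.3], [-35.6, 43.3], [-35.7, 49.4], [-16.5, 49.8], [-16.6, 56.7]]
0.185 [[-37.5, 9.6], [-37.4, 4.1], [-18.6, 4.2], [-18.8, -3.2], [-38.0, 42.6], [-38.1, 48.5], [-19.6, 48.9], [-19.7, 55.5]]
```

Request:
servo_tool(motion=[[[0.54,0,-0.1,-2,0,0,0],[0.54,0,0,-2,0,0,0],[0.54,0,0,-2,0,0,0],[0.54,0,0,-2,0,0,0],[0.54,0,0,-2,0,0,0],[0.54,0,0,-1.5,0,0,0],[0.54,0,0,0,0,0,0],[0.54,0,0,0,0,0,0],[0.54,0,0,0,0,0,0]]])

```text
clock: 2.98
tcp_pos: [0.493, -0.1719, 0.0751]
ee_rot: [0.097, 3.138, -0.001]
ft_force: [0.7, 0.0, 0.3]
width: 0.0459
gripper_force: 0.0
```

Run:
```python
from cell import manip, optics
import cv2, pickle
o=manip.get_obs(); print(o['ft_force'],o['wrist_torque'])
d=optics.get_image('wrist'); cv2.imwrite('pics/w2.png',d['img'][:,:,::-1])
```

```text
[0.67709927 0.01750955 0.31888504] [ 0.03556529 -0.03796751  0.03303239]
```

View pics/w2.png

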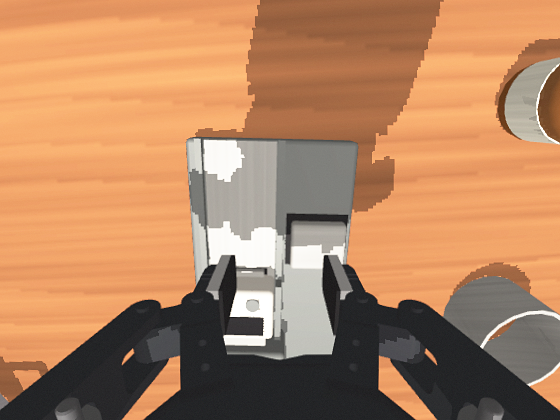

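B lines up with the slideway centre and A with the key, so I'm pressing down now.

Request:
servo_tool(motion=[[[0.54,0,0,-0.5,0,0,0],[0.54,0,0,-0.5,0,0,0],[0.54,0,0,-0.5,0,0,0],[0.54,0,0,-0.5,0,0,0],[0.54,0,0,-0.2,0,0,0],[0.54,0,0,-0.2,0,0,0],[0.54,0,0,0,0,0,0],[0.54,0,0,0,0,0,0]]])

```text
clock: 3.7
tcp_pos: [0.4916, -0.1716, 0.0492]
ee_rot: [-0.097, -3.14, -0.0]
ft_force: [0.4, 0.6, 0.0]
width: 0.0461
gripper_force: 0.0
```

Request:
servo_tool(motion=[[[0.54,0,0,-0.2,0,0,0],[0.54,0,0,-0.2,0,0,0],[0.54,0,0,0,0,0,0]]])

```text
clock: 3.95
tcp_pos: [0.492, -0.1717, 0.0454]
ee_rot: [0.097, 3.139, -0.0]
ft_force: [-0.3, 1.0, 3.8]
width: 0.0463
gripper_force: 1.8
```

Request:
servo_tool(motion=[[[0.54,0,0,-0.15,0,0,0],[0.54,0,0,-0.15,0,0,0],[0.54,0,0,0,0,0,0]]])

```text
clock: 4.2
tcp_pos: [0.4917, -0.1717, 0.0423]
ee_rot: [0.097, 3.14, -0.0]
ft_force: [-0.8, -0.2, 4.4]
width: 0.0461
gripper_force: 3.5
```

Request:
servo_tool(motion=[[[0.54,0,0,-0.15,0,0,0],[0.54,0,0,-0.15,0,0,0],[0.54,0,0,0,0,0,0],[0.54,0,0,0,0,0,0]]])

```text
clock: 4.53
tcp_pos: [0.4918, -0.1716, 0.0403]
ee_rot: [0.097, 3.14, 0.0]
ft_force: [-4.5, 0.9, 14.0]
width: 0.0463
gripper_force: 8.4
```

Request:
servo_tool(motion=[[[0.54,0,0,-0.1,0,0,0],[0.54,0,0,0,0,0,0],[0.54,0,0,0,0,0,0]]])

```text
clock: 4.78
tcp_pos: [0.4918, -0.1715, 0.04]
ee_rot: [0.097, 3.139, 0.001]
ft_force: [-6.9, 1.5, 22.6]
width: 0.0459
gripper_force: 12.5
```

Run:
```python
from cell import manip, optics
import cv2,numpy as np
d=optics.get_image('wrist')['img'][120:360,170:380,::-1]; t=optics.get_image('top')['img'][160:270,300:400,::-1]; s=optics.get_image('scene')['img'][165:245,195:305,::-1]
f=lambda a,w,h:cv2.resize(a,(w,h),interpolation=2)
c=np.zeros((590,800,3),np.uint8); c[:480,:420]=f(d,420,480); c[:316,425:795]=f(s,370,316)[:316]; c[320:590,425:670]=f(t,245,270)
cv2.imwrite('pics/w3.png',c); o=manip.get_obs(); print(o['ft_force'],o['wrist_torque'],o['tcp_pos'])
```

```text
[-7.17756129  1.17565351 21.52263501] [0.92090824 1.38488459 0.05852833] [ 0.49185117 -0.17148293  0.04005261]
```

View pics/w3.png

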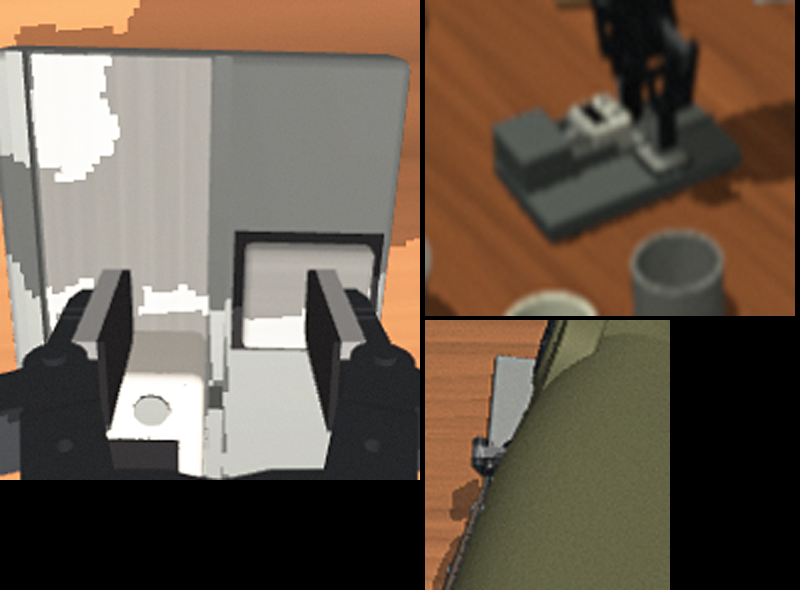

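The key looks pressed to its stop: the wrist moment matches about 21 N on the key-side finger. The timer has moved up to the other finger, so I'll check its position.

Run:
```python
from h import *
from cell import optics
d=optics.get_image('wrist'); p=[.5108,-.1980,-.070]
for n,px,z in(('top front edge',[[170+75,120+187]],.044),('bottom front edge',[[170+75,120+165]],.020),('key far edge',[[170+155,120+122]],.026),('key right far',[[170+187,242]],.026),('key near L',[[170+123,120+174]],.026)):
    u=(back(d,np.array(px,float),z)[0,:2]-p[:2]); c,s=np.cos(p[2]),np.sin(p[2]); print(n,(c*u[0]+s*u[1])*1e3,(-s*u[0]+c*u[1])*1e3)
```

```text
top front edge -11.002160390551923 8.54912234735055
bottom front edge -8.522038556941624 5.850261870720062
key far edge -37.61978220328086 48.28969788241161
key right far -37.73616959110547 64.76590286010251
key near L -6.826357490637172 32.603133255845684
```

```bash
python3 -c "
from cell import manip
print(manip.get_obs()['ft_force']); print(manip.sign_off())"
```

```text
[-6.46045084  1.59784285 22.25046107]
the job is handed in; nothing more can be done
None
```

I handed the job in still holding: the key is pressed to its stop with about 22 N, and the timer is popped out about 15 mm, resting against the other finger by the camera; no pass/fail verdict came back.

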